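Drip the rinsed basket over the drain

TASK

The steel basket of rinsed lemons has to drip off over the bench drain: leaving the basket standing, swing its folded wire handle up until it rests upright against its stops, then lift the basket by that handle, carry it over the drawer unit and what stands there, and hold it level and centred above the drain, a finger's breadth (1 to 2 cm) clear of the grate. Clean food gear must never touch the drain, the lemons stay in the basket, and the drawer unit and the things on it are left as they are. Finish while still holding the basket there by its handle: do not set it down or let go.

Things in the scene. Friction and masses are not known exactly. Their poses are not given: they have to be found in the camera images.
- basket: Loose round basket of perforated steel standing on the bench, open above, about 0.34 kg plus two lemons. 100 mm across at its foot, 128 mm over the rim, rim 65 mm high, wall 3 mm, floor 4 mm. Origin: centre of the underside, z up. The handle pivots on two ears on the rim, 68 mm either side of the centre along its y axis, 62 mm above the underside; folded, the handle lies out over its -x side. Being light, it slides or tips if the handle is dragged hard.
- handle (a joint): Angle (rad) of the basket's wire handle about the pivot line (parallel to the basket's y): 0 = folded level, pointing to the basket's -x; 1.571 = upright against its stop lugs, straight above the basket's centre. It starts part folded, 0.35 to 0.8. Its hinge is stiff (about 0.045 N m of friction, under 1 N at the grip), so it stays where it is left.
- handle_grip (a point): Middle of the handle's grip: a black round plastic sleeve 12 mm thick and 60 mm long, parallel to the basket's y, 78 mm from the pivot line; with the handle upright its middle is 140 mm above the basket's underside. The wire on both sides is 4.4 mm thick.
- lemon_a: Lemon, 44 mm thick, 58 mm long, about 65 g, lying loose in the basket. Origin: at its underside, 22 mm below its middle, as first laid.
- lemon_b: A second lemon, the same.
- drain_top (a point): Centre of the top of the drain's slotted grate, 6 mm above the bench; z up.
- slab: Fixed slab of grey laminate on the bench, 310 (x) by 200 (y) by 18 mm, under the drawer unit. Origin: centre of its underside. Its drawer unit of white plastic is 260 (x) by 160 (y) mm, centred on the slab, its top 103 mm above the bench; the tallest thing on it reaches 190 mm above the bench.
- unit_drawer0 (a joint): How far (m) the unit's one drawer is pulled out towards the robot; shut = 0, as it starts. Its small knob stands about 42 mm out of the front.
- plate: Small yellow melamine plate on the unit, 130 mm across, 18 mm high. Origin: centre of its underside.
- spoon: Wooden spoon lying crosswise on the unit's end nearest the robot, 148 mm long, 32 mm across its bowl. Origin: middle of its length, at its underside.
- tumbler: Steel tumbler on the unit's far end, 66 mm across, 85 mm high. Origin: centre of its underside.
- jar: Glass jar with a twist cap beside the tumbler, 62 mm across, 80 mm high. Origin: centre of its underside.
- drain: The bench drain, fixed: steel flange 120 mm across and 4 mm high round a slotted grate, a flat darker disc of 200 mm round it. Origin: its centre at bench level. Drain and basket stand on opposite sides of the drawer unit, either way round.
There are look-alikes about, which are no part of the job. What is shaped like the basket but pink is not meant.

How it is judged:
On the way, in this order (a step that is already met when the one before it is completed fails the run):
1. the handle is swung up against its stops while the basket still stands on the bench (value of joint handle above 1.45 rad and height (world z) of basket below 0.006 m and angle between basket's own z axis and vertical below 0.1 rad), for 0.2 s.
2. the basket is lifted by its handle (height (world z) of basket above 0.06 m and contact force between the fingers and basket above 1 N and distance between the grasp point and handle_grip below 0.045 m), for 0.1 s.
3. the basket passes over the drawer unit, above its top (x of basket in the frame of slab between -0.18 and 0.18 m and y of basket in the frame of slab between -0.08 and 0.08 m and z of basket in the frame of slab above 0.115 m), for 0.05 s.
At the end, for the whole second after the job is handed in: Basket hanging still from the fingers by its upright handle: underside 5 to 30 mm above the grate and within 15 mm of its centre, level within 10 degrees, not touching the drain; lemons in it; plate, spoon, tumbler, jar within 20 mm of their start, drawer shut (15 mm) (horizontal distance between basket and drain_top below 0.015 m and z of basket in the frame of drain_top between 0.005 and 0.03 m and angle between basket's own z axis and vertical below 0.17 rad and value of joint handle above 1.35 rad and contact force between basket and drain below 0.05 N and contact force between the fingers and basket above 1 N and distance between the grasp point and handle_grip below 0.045 m and linear speed of basket below 0.03 m/s and angular speed of basket below 0.3 rad/s and distance between each of lemon_a, lemon_b and basket below 0.075 m and value of joint unit_drawer0 below 0.015 m and distance of each of plate, spoon, tumbler, jar from where it was at the start of the episode below 0.02 m); the arm keeps its last pose, push and grip.
It fails at once if the basket touches the drain (contact force between basket and drain above 0.3 N).
It fails at once if a lemon leaves the basket (distance between any of lemon_a, lemon_b and basket above 0.1 m).
It fails at once if the plate, spoon, tumbler, jar or drawer is disturbed (distance of any of plate, spoon, tumbler, jar from where it was at the start of the episode above 0.025 m or value of joint unit_drawer0 above 0.02 m).
It also fails if it takes over 67 s, if anything falls off the work surface, if the arm or the gripper's body presses on something with over 40 N, if the wrist force passes 120 N, or if a joint passes its speed limit or range.

ROBOT

A 6-joint arm with a two-finger parallel gripper is mounted at the origin on the work surface. World frame = base frame: x ahead of the robot, y to its left, z up, the work surface at z = 0. Lengths are in m, angles in rad, forces in N, time in s.
With the tool pointing down it reaches from about 0.375 to 0.975 m from the base axis. Payload 3.8 kg.
Tool frame: the origin (TCP) lies between the finger pads; the fingertips stand 8 mm ahead of it and the grasp point (between the pads) lies 11 mm behind it; z points along the fingers, x is the direction in which the jaws open and shut, and the axes are right-handed (so a half turn about z gives the same grasp; the last joint's range is limited). The gripper opens to 85 mm and grips with 20 to 120 N. Pads are 22 mm wide; open, the fingers measure 114 mm over their backs; the gripper's body (76 mm by 85 mm) begins 54 mm behind the grasp point. The pads swing forward as they close: fully open they stand 13 mm farther back than shut.
Start: joints at [1.138, 0.264, 1.604, -0, 1.274, -0.037], TCP at [0.26, 0.623, 0.239] pointing down, gripper open.
Joint ranges: [-2.63, 2.63], [-0.94, 2.18], [0.31, 2.57], [-1.31, 4.45], [0, 2.66], [-2.55, 2.55]. Speed limits (rad/s): [2.57, 2.57, 3.14, 3.14, 3.14, 3.14].

INTERFACE

Orientations are given as a unit quaternion [w, x, y, z].
In Python, from station import manip gives the robot as it stands.
- The arm moves only by the tool carry_out, never from a script. Its argument "moves" is a list of rows, each a list of 6 numbers: the shift along the tool's x, y, z in mm, then the turn, a rotation vector about the tool's x, y, z in degrees. A call has exactly 5 rows; each row shifts and turns the commanded pose from where the row before left it, along the tool's axes as they then stand; what a row does not reach is not made up. A row lasts 1/12 s, in which the tool goes at most 41.7 mm and 7.16 degrees, less where a joint would pass 70% of its speed; a pose out of reach is approached as far as the arm can. A call is refused whole if a number of a shift passes 41.7 or a number of a turn 7.16, either way. A call with a gripper value outside its range is refused whole. "grip" is the closure, from 0 (fully open) to 1 (shut), set as the call begins (left out, the last holds). The fingers move at their own pace and stop on an object; "squeeze" is the grip in N (left out, the last holds). Time passes only in rows, so rows that do not move let the fingers close, or fill a call up. It gives the time, the measured TCP pose, the force and the opening at its end, in the units of the state.
- manip.sense(): the state, without advancing time (a new reading comes with each control period).
- manip.capture(name): name is "scene" or "top" or "wrist"; returns a dict with "pixels" (420x560x3 uint8, red, green, blue), "mtx" (3x3 intrinsics, pixels), "D" ([k1, k2, p1, p2, k3] as OpenCV has them; the pictures are not rectified), "world_from_camera" (4x4, takes a point from camera to world coordinates); the wrist camera has in their place "T_tool_cam" (4x4, takes a point from camera to tool coordinates, whose origin is the TCP and whose axes are the tool frame's). Camera axes: x right, y up, looking along -z (the intrinsics and any distortion apply to the point x, -y, -z); pixel columns grow to the right and rows downward; lengths in m; the calibration is good to about 2 mm. A picture is of the moment at which its call begins: read the wrist's pose just before it. There is no depth.
- manip.sign_off(): hands the job in, once; it reports no verdict.
The state is a dict: "time_s": time; "qpos": joint angles; "qvel": joint speeds; "joint_torque": joint torques, N m; "tcp_pos": TCP position; "orientation": TCP orientation; "wrist_force": force on the tool from outside, world axes, zero at the start; "torque": the same for the moment, N m; "width": finger opening in m.
Only numpy, scipy, OpenCV 4.12 (cv2) and the standard library are available. Lean on these libraries where they do the work, as an engineer would, in place of code of your own. Each camera call takes 0.05 s, during which the arm holds its last target. There are 200 camera calls.

## Working session

There is one attempt and no reset: what is moved stays moved. The work goes in short steps, Python scripts to look and compute and a tool call to move; the robot and the scene stay as the last step left them, time stands still between calls to the robot, and variables do not carry over. Pictures are saved under pics/ and viewed, on a budget of 10 in all, crops included, one or two more only if the job needs it, and the job is handed in when it is done.

Besides the shell and the picture viewer there is one more tool, called after "Request:" by a JSON object that holds its "method" and its "body", one argument or row to a line. carry_out: Moves the arm, as the interface text tells. Its arguments: {"type":"object","properties":{"moves":{"type":"array"},"grip":{"type":"number"},"squeeze":{"type":"number"}},"required":["moves"]}

```bash
mkdir -p pics; cat > h.py <<'E'
import numpy as np, cv2
from station import manip
from scipy.spatial.transform import Rotation as R
def cap(n,f=None):
    s=manip.sense(); c=manip.capture(n)
    if 'T_tool_cam' in c:
        T=np.eye(4); w,x,y,z=s['orientation']; T[:3,:3]=R.from_quat([x,y,z,w]).as_matrix(); T[:3,3]=s['tcp_pos']
        c['world_from_camera']=T@np.array(c['T_tool_cam'])
    c['P']=np.array(c['world_from_camera']); c['im']=cv2.cvtColor(c['pixels'],cv2.COLOR_RGB2BGR)
    if f: cv2.imwrite('pics/'+f,c['im'])
    return c
def ray(c,uv):
    p=cv2.undistortPoints(np.array([[uv]],float),np.array(c['mtx']),np.array(c['D'],float))[0,0]
    return c['P'][:3,3], c['P'][:3,:3]@np.array([p[0],-p[1],-1])
def onz(c,uv,z):
    o,d=ray(c,uv); return (o+d*(z-o[2])/d[2]).round(4)
def proj(c,X):
    X=np.atleast_2d(X); Y=(X-c['P'][:3,3])@c['P'][:3,:3]; Y=Y*[1,-1,-1]
    return cv2.projectPoints(Y,np.zeros(3),np.zeros(3),np.array(c['mtx']),np.array(c['D'],float))[0][:,0].round(1)
def tri(c1,a,c2,b):
    o,d=ray(c1,a);p,e=ray(c2,b);d=d/np.linalg.norm(d);e=e/np.linalg.norm(e)
    s=np.linalg.lstsq(np.c_[d,-e],p-o,rcond=None)[0]
    x,y=o+d*s[0],p+e*s[1]; return ((x+y)/2).round(4),np.linalg.norm(x-y).round(4)
E
python3 - <<'E'
from h import *
s=manip.sense();print(s)
import pickle
for n in('scene','top','wrist'):
    c=cap(n,n+'0.png'); pickle.dump(c,open(n+'0.pkl','wb')); print(n,c['P'].round(3).tolist(),np.array(c['mtx']).round(0).tolist())
E
```

```text
{'time_s': 0.0, 'qpos': array([ 1.13806681e+00,  2.64806586e-01,  1.60538492e+00,  1.55649851e-06,
        1.27367864e+00, -3.68566719e-02]), 'qvel': array([ 0.00086058, -0.00081061,  0.00126614, -0.00027219,  0.00026149,
        0.00050676]), 'joint_torque': array([-1.77437250e-03, -5.15121102e+01, -3.67301917e+01, -1.85657805e-04,
        1.29291415e-02, -1.87447489e-05]), 'tcp_pos': array([0.25996468, 0.62215962, 0.23792009]), 'orientation': array([ 5.95161199e-04,  8.32349777e-01,  5.54249539e-01, -9.70837549e-04]), 'wrist_force': array([-0.69636696,  1.22227157,  0.26491616]), 'torque': array([0.05719845, 0.03921226, 0.00235755]), 'width': 0.08548566100365476}
scene [[-0.529, -0.688, 0.498, 1.154], [0.849, -0.416, 0.327, 0.429], [-0.018, 0.595, 0.803, 0.992], [0.0, 0.0, 0.0, 1.0]] [[509.0, 0.0, 279.0], [0.0, 509.0, 210.0], [0.0, 0.0, 1.0]]
top [[-0.004, 0.993, -0.114, 0.471], [-1.0, -0.006, -0.016, 0.072], [-0.017, 0.114, 0.993, 1.173], [0.0, 0.0, 0.0, 1.0]] [[412.0, 0.0, 283.0], [0.0, 412.0, 211.0], [0.0, 0.0, 1.0]]
wrist [[0.386, -0.875, -0.293, 0.185], [0.922, 0.365, 0.126, 0.654], [-0.003, -0.319, 0.948, 0.373], [0.0, 0.0, 0.0, 1.0]] [[316.0, 0.0, 274.0], [0.0, 316.0, 211.0], [0.0, 0.0, 1.0]]
```

View pics/top0.png

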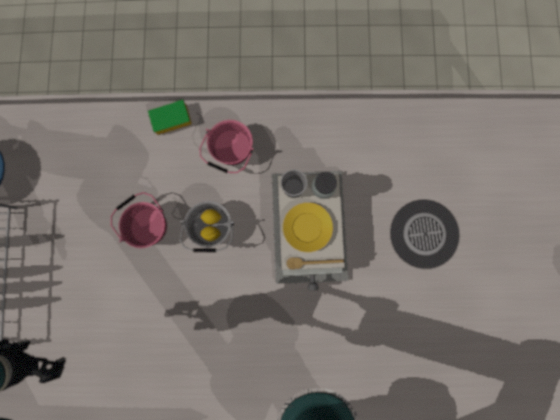

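View pics/scene0.png

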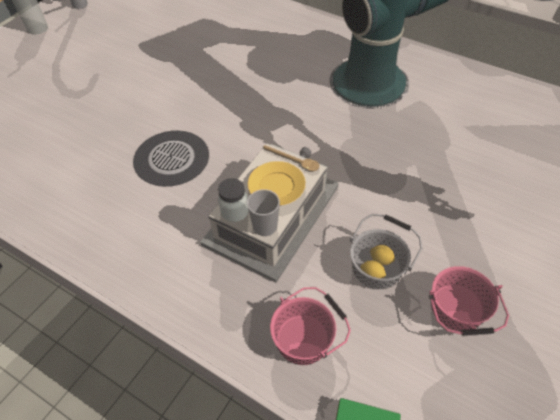

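Top view: candidates are the steel basket (208,224), with grip at (204,250) and two lemons, and the pink look-alikes at (230,143) and (142,225). I choose the steel one. The drain is at (425,234) and the unit at (310,222). In the scene view the steel basket is at (380,258) with its grip at (397,222). Next I measure and make a close crop.

```bash
cat > m.py <<'E'
from h import *; import pickle
t=pickle.load(open('top0.pkl','rb')); s=pickle.load(open('scene0.pkl','rb'))
def blob(c,box,thr):
    x0,y0,x1,y1=box; g=c['im'][y0:y1,x0:x1].max(2); m=(g<thr).astype(np.uint8)
    n,l,st,ce=cv2.connectedComponentsWithStats(m); i=1+np.argmax(st[1:,4])
    ys,xs=np.where(l==i); r=cv2.minAreaRect(np.c_[xs,ys].astype(np.float32)); b=cv2.boxPoints(r)
    e=sorted([((b[k]+b[(k+1)%4])/2,np.linalg.norm(b[k]-b[(k+1)%4])) for k in range(4)],key=lambda q:q[1])[:2]
    return st[i,4],ce[i]+[x0,y0],[q[0]+[x0,y0] for q in e]
a=blob(t,(185,240,225,262),45); b=blob(s,(380,208,415,235),45)
print(a,b); G,e=tri(t,a[1],s,b[1]); print('grip',G,e)
ea=sorted(a[2],key=lambda p:p[0]); eb=sorted(b[2],key=lambda p:-p[0])
E=[tri(t,p,s,q) for p,q in zip(ea,eb)]; print(E, E[0][0]-E[1][0])
# yellow lemons, drain grate, basket rim guess
print('basket centre rough', onz(t,(208,224),.065), onz(s,(380,254),.065))
def hsv(c,lo,hi,box):
    x0,y0,x1,y1=box; m=cv2.inRange(cv2.cvtColor(c['im'],cv2.COLOR_BGR2HSV),lo,hi); k=np.zeros_like(m);k[y0:y1,x0:x1]=m[y0:y1,x0:x1];return k
for c,box in((t,(385,195,465,275)),(s,(128,125,215,190))):
    m=hsv(c,(0,0,0),(180,255,75),box); n,l,st,ce=cv2.connectedComponentsWithStats(m);i=1+np.argmax(st[1:,4])
    co=max(cv2.findContours((l==i).astype(np.uint8),0,1)[0],key=cv2.contourArea)
    el=cv2.fitEllipse(cv2.convexHull(co)); print('drain',el,onz(c,el[0],0.001))
print('unit corners top z.103',[onz(t,p,.103) for p in((280,174),(341,174),(345,272),(283,275))], 'tumbler/jar',onz(t,(292,184),.188),onz(t,(326,183),.183))
a=cv2.resize(t['im'][180:270,160:265],None,fx=4,fy=4,interpolation=2);b=cv2.resize(s['im'][200:300,335:430],None,fx=3.6,fy=3.6,interpolation=2)
b=b[:360]; cv2.imwrite('pics/crop1.png',np.hstack([a,b]))
E
python3 m.py
```

```text
Traceback (most recent call last):
  File "m.py", line 9, in <module>
    a=blob(t,(185,240,225,262),45); b=blob(s,(380,208,415,235),45)
                                      ~~~~^^^^^^^^^^^^^^^^^^^^^^^^
  File "m.py", line 5, in blob
    n,l,st,ce=cv2.connectedComponentsWithStats(m); i=1+np.argmax(st[1:,4])
                                                       ~~~~~~~~~^^^^^^^^^^
ValueError: attempt to get argmax of an empty sequence
```

```bash
sed -i 's/(380,208,415,235),45/(380,208,415,235),75/' m.py; python3 m.py
```

```text
(np.int32(40), array([204.5, 249.5]), [array([214. , 249.5]), array([195. , 249.5])]) (np.int32(80), array([396.9   , 222.1375]), [array([384.80736637, 216.40934849]), array([409.07932281, 227.8314476 ])])
grip [0.493  0.2956 0.0911] 0.002
[(array([0.4927, 0.3223, 0.0892]), np.float64(0.0044)), (array([0.4935, 0.2688, 0.0935]), np.float64(0.0007))] [-0.0008  0.0535 -0.0043]
basket centre rough [0.5627 0.2917 0.065 ] [0.5675 0.2962 0.065 ]
drain ((424.3394470214844, 233.6345977783203), (66.31580352783203, 68.63375854492188), 137.16412353515625) [ 0.5373 -0.3119  0.001 ]Traceback (most recent call last):
  File "m.py", line 20, in <module>
    el=cv2.fitEllipse(cv2.convexHull(co)); print('drain',el,onz(c,el[0],0.001))
cv2.error: OpenCV(4.12.0) /io/opencv/modules/imgproc/src/shapedescr.cpp:361: error: (-201:Incorrect size of input array) There should be at least 5 points to fit the ellipse in function 'fitEllipseNoDirect'
```

```bash
sed -i 's/(180,255,75),box/(180,255,110 if c is s else 75),box/' m.py; python3 m.py | tail -3
```

```text
drain ((424.3394470214844, 233.6345977783203), (66.31580352783203, 68.63375854492188), 137.16412353515625) [ 0.5373 -0.3119  0.001 ]
drain ((170.59115600585938, 158.08761596679688), (53.82368469238281, 75.69969177246094), 78.24185180664062) [ 0.5434 -0.3068  0.001 ]
unit corners top z.103 [array([0.691 , 0.0955, 0.103 ]), array([ 0.69  , -0.0653,  0.103 ]), array([ 0.4343, -0.0706,  0.103 ]), array([0.4273, 0.0886, 0.103 ])] tumbler/jar [0.6487 0.0646 0.188 ] [ 0.6516 -0.0182  0.183 ]
```

View pics/crop1.png

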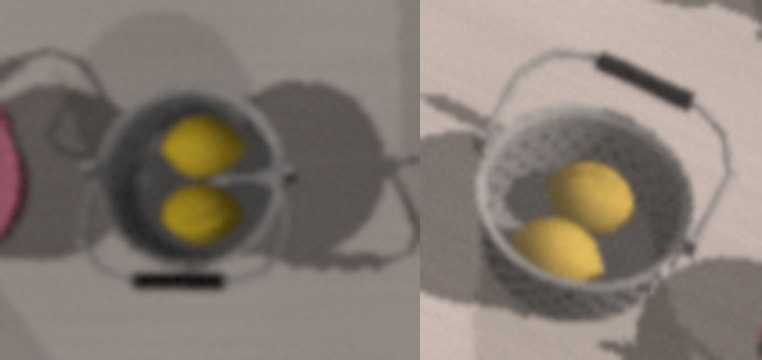

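The crop confirms the grey steel basket with two lemons. Its handle leans toward the robot at about 0.38 rad, with the sleeve along world y at about (0.493, 0.296, 0.091), so basket yaw is near 0 and its centre is near (0.565, 0.295). My plan is to cage the sleeve loosely with the tool tilted about 40°, swing it up while untilting, then close. First I plan the approach.

```bash
cat >> h.py <<'E'
def pose():
    s=manip.sense(); w,x,y,z=s['orientation']; return np.array(s['tcp_pos']),R.from_quat([x,y,z,w]).as_matrix(),s
def ori(t,yaw=0):  # tilt deg: tool z=(sin t,0,-cos t), jaws along x; yaw about world z
    t=np.radians(t); return R.from_euler('z',yaw,degrees=True).as_matrix()@np.array([[np.cos(t),0,np.sin(t)],[0,-1,0],[np.sin(t),0,-np.cos(t)]])
def plan(S,t,back=0.,n=5,yaw=0,cur=None):
    """rows taking the grasp point to S (backed off along tool z by back)"""
    p,A,s=pose() if cur is None else cur
    B=ori(t,yaw); q=np.array(S)+(0.011-back)*B[:,2]
    rv=R.from_matrix(A.T@B).as_rotvec()
    rows=[]
    for i in range(n):
        d=(q-p)/(n-i); r=R.from_matrix(A.T@B).as_rotvec()/(n-i)
        row=np.r_[A.T@d*1000,np.degrees(r)].round(1); rows.append(row.tolist())
        p=p+A@row[:3]/1000; A=A@R.from_rotvec(np.radians(row[3:])).as_matrix()
    print('from tcp',s['tcp_pos'].round(4),'to',q.round(4))
    for k in range(0,n,5): print(rows[k:k+5])
    return p,A,s
E
python3 - <<'E'
from h import *
t=__import__('pickle').load(open('top0.pkl','rb'))
l,r=onz(t,(183,222),.062),onz(t,(232,224),.062);print(l,r,(l+r)/2)
plan([.493,.2956,.093],40,.07,15)
E
```

```text
[0.5687 0.3608 0.062 ] [0.5627 0.2269 0.062 ] [0.5657  0.29385 0.062  ]
from tcp [0.26   0.6223 0.2382] to [0.4551 0.2956 0.1382]
[[-15.1, 20.4, 6.7, -1.6, 2.4, 4.3], [-13.8, 21.3, 6.7, -1.6, 2.3, 4.3], [-12.4, 22.1, 6.7, -1.6, 2.4, 4.3], [-11.0, 22.8, 6.9, -1.6, 2.3, 4.3], [-9.6, 23.4, 7.1, -1.5, 2.3, 4.3]]
[[-8.1, 23.8, 7.4, -1.6, 2.4, 4.3], [-6.6, 24.2, 7.7, -1.5, 2.3, 4.3], [-5.1, 24.4, 8.1, -1.6, 2.4, 4.3], [-3.6, 24.5, 8.7, -1.5, 2.3, 4.3], [-2.1, 24.5, 9.2, -1.6, 2.4, 4.3]]
[[-0.7, 24.3, 9.8, -1.5, 2.3, 4.3], [0.7, 24.0, 10.4, -1.6, 2.4, 4.3], [2.0, 23.7, 11.2, -1.5, 2.3, 4.3], [3.3, 23.1, 11.8, -1.6, 2.4, 4.3], [4.6, 22.5, 12.7, -1.5, 2.3, 4.3]]
```

Request:
{"method": "carry_out", "body": {
  "moves": [
    [-15,20.5,6.5,-1.6,2.4,4.3],
    [-14,21.5,6.5,-1.6,2.3,4.3],
    [-12.5,22,6.5,-1.6,2.4,4.3],
    [-11,23,7,-1.6,2.3,4.3],
    [-9.5,23.5,7,-1.5,2.3,4.3]
  ],
  "grip": 0.45,
  "squeeze": 20
}}

```text
time_s: 0.57
tcp_pos: [0.326, 0.5122, 0.2058]
orientation: [0.001, 0.915, 0.384, 0.123]
wrist_force: [-0.5, -0.1, 0.7]
width: 0.0468
```

Request:
{"method": "carry_out", "body": {
  "moves": [
    [-8,24,7.5,-1.6,2.4,4.3],
    [-6.5,24,7.5,-1.5,2.3,4.3],
    [-5,24.5,8,-1.6,2.4,4.3],
    [-3.5,24.5,8.5,-1.5,2.3,4.3],
    [-2,24.5,9,-1.6,2.4,4.3]
  ]
}}

```text
time_s: 0.98
tcp_pos: [0.3913, 0.4034, 0.1733]
orientation: [0.0, 0.951, 0.196, 0.24]
wrist_force: [0.7, -0.4, 0.2]
width: 0.0467
```

Request:
{"method": "carry_out", "body": {
  "moves": [
    [-0.5,24.5,10,-1.5,2.3,4.3],
    [0.5,24,10.5,-1.6,2.4,4.3],
    [2,23.5,11,-1.5,2.3,4.3],
    [3.5,23,12,-1.6,2.4,4.3],
    [4.5,22.5,12.5,-1.5,2.3,4.3]
  ]
}}

```text
time_s: 1.4
tcp_pos: [0.4562, 0.295, 0.1398]
orientation: [-0.001, 0.939, -0.002, 0.343]
wrist_force: [0.3, -1.2, 0.4]
width: 0.0468
```

Request:
{"method": "carry_out", "body": {
  "moves": [
    [0,0,0,0,0,0],
    [0,0,0,0,0,0],
    [0,0,0,0,0,0],
    [0,0,0,0,0,0],
    [0,0,0,0,0,0]
  ]
}}

```text
time_s: 1.82
tcp_pos: [0.4566, 0.2977, 0.1415]
orientation: [-0.002, 0.939, 0.0, 0.343]
wrist_force: [-0.3, -0.5, 0.1]
width: 0.0469
```

```bash
python3 - <<'E'
from h import *; import pickle
p,A,s=pose();print(p,A.round(3),s['width'],s['qpos'].round(2))
c=cap('wrist','w1.png');pickle.dump(c,open('w1.pkl','wb'));print(proj(c,[[.493,.2956,.091],[.565,.2956,.065]]))
E
```

```text
[0.45660617 0.29768926 0.14146259] [[ 0.765  0.002  0.644]
 [-0.001 -1.     0.004]
 [ 0.644 -0.003 -0.765]] 0.04691589503136133 [ 0.83 -0.11  2.37 -0.98  0.6   1.58]
[[266.4 236.1]
 [312.  206.3]]
```

View pics/w1.png

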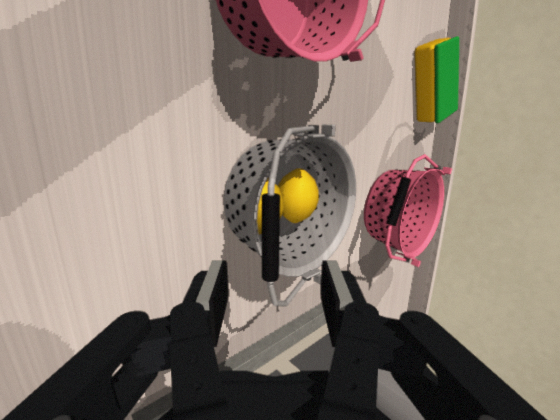

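The wrist view shows the sleeve from (271,195) to (270,281), centre (270.5,238), parallel to the tool's y and between the jaws. The prediction was (266,236). The ears are at about (322,131) and (316,279).

```bash
cat > r.py <<'E'
from h import *; import pickle
t,s,w=[pickle.load(open(f,'rb')) for f in('top0.pkl','scene0.pkl','w1.pkl')]
x0,y0=245,170; g=w['im'][y0:300,x0:295].max(2); m=(g<45).astype(np.uint8)
n,l,st,ce=cv2.connectedComponentsWithStats(m);i=1+np.argmax(st[1:,4]);print(st[i],ce[i]+[x0,y0])
u=ce[i]+[x0,y0]
def multi(L):
    M=np.zeros((3,3));b=np.zeros(3);Q=[]
    for c,p in L:
        o,d=ray(c,p);d=d/np.linalg.norm(d);q=np.eye(3)-np.outer(d,d);M+=q;b+=q@o;Q.append((q,o))
    x=np.linalg.solve(M,b);return x.round(4),[np.linalg.norm(q@(x-o)).round(4) for q,o in Q]
print(multi([(t,(204.5,249.5)),(s,(396.9,222.1)),(w,u)]),multi([(s,(396.9,222.1)),(w,u)]),multi([(t,(204.5,249.5)),(w,u)]))
for z in(.088,.091,.094,.1):print(z,onz(w,u,z))
for p in((322,131),(316,279)):print('ear',onz(w,p,.062))
E
python3 r.py
```

```text
[  17   24   19   88 1434] [270.12203626 237.34100418]
(array([0.4938, 0.2954, 0.0931]), [np.float64(0.0012), np.float64(0.0013), np.float64(0.0006)]) (array([0.494 , 0.2961, 0.0937]), [np.float64(0.0007), np.float64(0.0007)]) (array([0.4938, 0.2947, 0.0933]), [np.float64(0.0006), np.float64(0.0006)])
0.088 [0.4987 0.2921 0.088 ]
0.091 [0.4962 0.2938 0.091 ]
0.094 [0.4938 0.2954 0.094 ]
0.1 [0.4888 0.2988 0.1   ]
ear [0.5771 0.359  0.062 ]
ear [0.5783 0.2168 0.062 ]
```

Three rays agree to about 1 mm: sleeve at (0.494, 0.2955, 0.093), angle about 0.41, basket centre x about 0.5655, matching the top-view ears. I go in now.

```bash
python3 - <<'E'
from h import *
plan([.494,.2955,.093],40,0,5)
E
```

```text
from tcp [0.4565 0.2975 0.1413] to [0.5011 0.2955 0.0846]
[[-0.5, 0.5, 14.4, -0.0, -0.0, -0.0], [-0.5, 0.4, 14.4, -0.0, -0.0, -0.0], [-0.5, 0.5, 14.4, -0.1, -0.0, -0.0], [-0.5, 0.4, 14.4, -0.0, -0.0, -0.0], [-0.4, 0.4, 14.5, -0.1, -0.1, -0.1]]
```

Request:
{"method": "carry_out", "body": {
  "moves": [
    [-0.5,0.4,14.5,0,0,0],
    [-0.5,0.4,14.5,0,0,0],
    [-0.5,0.4,14.5,0,0,0],
    [-0.5,0.4,14.5,0,0,0],
    [-0.5,0.4,14.5,0,0,0]
  ]
}}

```text
time_s: 2.28
tcp_pos: [0.5015, 0.2954, 0.0833]
orientation: [-0.001, 0.94, 0.0, 0.343]
wrist_force: [-0.1, -0.2, -0.0]
width: 0.047
```

Request:
{"method": "carry_out", "body": {
  "moves": [
    [0,0,0,0,0,0],
    [0,0,0,0,0,0],
    [0,0,0,0,0,0],
    [0,0,0,0,0,0],
    [0,0,0,0,0,0]
  ],
  "grip": 0.8
}}

```text
time_s: 2.7
tcp_pos: [0.5009, 0.295, 0.0841]
orientation: [-0.001, 0.939, -0.0, 0.343]
wrist_force: [-0.4, 0.4, -0.6]
width: 0.0172
```

```bash
python3 - <<'E'
from h import *; import pickle
p,A,s=pose();print(p,s['width'],s['wrist_force'],'grasp pt',p-.011*A[:,2])
c=cap('wrist','w2.png');pickle.dump(c,open('w2.pkl','wb'))
E
```

```text
[0.50089695 0.29497257 0.08412996] 0.017175958476331677 [-0.42341977  0.37979798 -0.60448945] grasp pt [0.49381357 0.29494346 0.09254571]
```

View pics/w2.png

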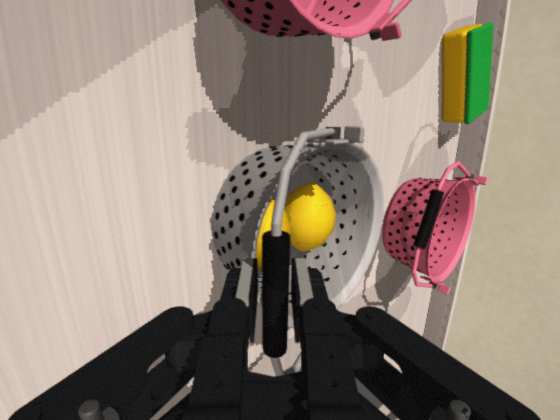

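The sleeve (275,295) sits centred between the pads with no contact. Next I plan the arc.

```bash
python3 - <<'E'
from h import *
cur=pose(); a0=.41
for k in range(1,13):
    a=a0+(1.571-a0)*k/12; 
    S=np.array([.5655-.0783*np.cos(a),.2955,.062+.0783*np.sin(a)])
    if k==12:S[0]+=.002
    cur=plan(S,40*(1-k/12),0,1,cur=cur)
E
```

```text
from tcp [0.5009 0.2949 0.084 ] to [0.5036 0.2955 0.0912]
[[6.7, -0.6, -3.7, -0.2, -3.4, -0.1]]
from tcp [0.5009 0.2949 0.084 ] to [0.5071 0.2955 0.0972]
[[6.4, 0.0, -2.8, 0.1, -3.3, 0.0]]
from tcp [0.5009 0.2949 0.084 ] to [0.5111 0.2955 0.1029]
[[6.5, 0.0, -2.5, -0.0, -3.4, 0.0]]
from tcp [0.5009 0.2949 0.084 ] to [0.5157 0.2955 0.1082]
[[6.6, 0.0, -2.3, -0.0, -3.3, 0.0]]
from tcp [0.5009 0.2949 0.084 ] to [0.5208 0.2955 0.1129]
[[6.7, 0.0, -1.9, -0.0, -3.3, 0.0]]
from tcp [0.5009 0.2949 0.084 ] to [0.5263 0.2955 0.1171]
[[6.7, 0.0, -1.7, -0.0, -3.4, 0.0]]
from tcp [0.5009 0.2949 0.084 ] to [0.5323 0.2955 0.1208]
[[6.8, 0.0, -1.4, -0.0, -3.3, 0.0]]
from tcp [0.5009 0.2949 0.084 ] to [0.5385 0.2955 0.1238]
[[6.9, 0.0, -1.1, -0.0, -3.3, 0.0]]
from tcp [0.5009 0.2949 0.084 ] to [0.545  0.2955 0.1262]
[[6.9, 0.0, -0.8, -0.0, -3.4, 0.1]]
from tcp [0.5009 0.2949 0.084 ] to [0.5517 0.2955 0.1279]
[[6.9, 0.0, -0.5, -0.0, -3.3, -0.0]]
from tcp [0.5009 0.2949 0.084 ] to [0.5586 0.2955 0.129 ]
[[6.9, 0.0, -0.3, -0.0, -3.3, -0.0]]
from tcp [0.5009 0.2949 0.084 ] to [0.5675 0.2955 0.1293]
[[9.0, 0.0, 0.2, -0.0, -3.4, -0.0]]
```

Request:
{"method": "carry_out", "body": {
  "moves": [
    [3.3,0,-1.8,0,-1.7,0],
    [3.3,0,-1.8,0,-1.7,0],
    [3.2,0,-1.4,0,-1.7,0],
    [3.2,0,-1.4,0,-1.7,0],
    [3.2,0,-1.3,0,-1.7,0]
  ]
}}

```text
time_s: 3.17
tcp_pos: [0.5086, 0.2944, 0.0992]
orientation: [-0.001, 0.963, -0.0, 0.271]
wrist_force: [-1.1, -0.5, -0.6]
width: 0.0172
```

Request:
{"method": "carry_out", "body": {
  "moves": [
    [3.3,0,-1.2,0,-1.7,0],
    [3.3,0,-1.2,0,-1.7,0],
    [3.3,0,-1.1,0,-1.7,0],
    [3.3,0,-1,0,-1.7,0],
    [3.4,0,-1,0,-1.6,0]
  ]
}}

```text
time_s: 3.58
tcp_pos: [0.5207, 0.2944, 0.112]
orientation: [-0.001, 0.98, 0.0, 0.199]
wrist_force: [-0.9, -0.8, -0.6]
width: 0.0172
```

Request:
{"method": "carry_out", "body": {
  "moves": [
    [3.4,0,-0.9,0,-1.7,0],
    [3.4,0,-0.8,0,-1.7,0],
    [3.4,0,-0.7,0,-1.7,0],
    [3.4,0,-0.7,0,-1.6,0],
    [3.4,0,-0.6,0,-1.6,0]
  ]
}}

```text
time_s: 4.0
tcp_pos: [0.5355, 0.2944, 0.1213]
orientation: [-0.001, 0.992, 0.0, 0.128]
wrist_force: [-0.7, -1.4, 1.0]
width: 0.0174
```

```bash
python3 - <<'E'
from h import *; import pickle
p,A,s=pose();print(p,s['width'],s['wrist_force'],'grasp pt',p-.011*A[:,2], 'tilt',np.degrees(np.arctan2(A[0,2],-A[2,2])))
c=cap('scene');t=cap('top')
cv2.imwrite('pics/s3.png',np.hstack([cv2.resize(c['im'][150:320,330:500],(400,400)),cv2.resize(t['im'][180:270,160:250],(400,400))]))
E
```

```text
[0.53551648 0.29441643 0.12125443] 0.01742536031656425 [-0.72472406 -1.42307782  1.01745729] grasp pt [0.53272131 0.29439328 0.13189335] tilt 14.720710374796363
```

View pics/s3.png

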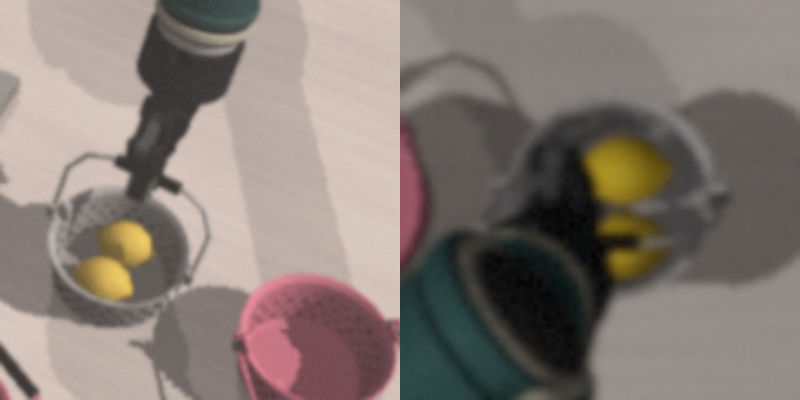

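The handle follows between the fingers and the basket has not moved. I continue the arc.

```bash
python3 - <<'E'
from h import *
cur=pose(); a0=1.143;t0=14.7
for k in range(1,11):
    a=a0+(1.571-a0)*k/10; 
    S=np.array([.5655-.0783*np.cos(a),.2950,.062+.0783*np.sin(a)])
    if k==10:S[0]+=.003
    cur=plan(S,t0*(1-k/10),0,1,cur=cur)
E
```

```text
from tcp [0.5373 0.2948 0.1221] to [0.5386 0.295  0.1239]
[[1.7, -0.3, -1.4, -0.2, -1.7, -0.1]]
from tcp [0.5373 0.2948 0.1221] to [0.5415 0.295  0.125 ]
[[3.0, 0.0, -0.4, 0.0, -1.5, 0.0]]
from tcp [0.5373 0.2948 0.1221] to [0.5444 0.295  0.126 ]
[[3.1, 0.0, -0.4, 0.0, -1.4, 0.0]]
from tcp [0.5373 0.2948 0.1221] to [0.5473 0.295  0.1269]
[[3.0, 0.1, -0.3, 0.0, -1.5, 0.0]]
from tcp [0.5373 0.2948 0.1221] to [0.5503 0.295  0.1276]
[[3.1, -0.0, -0.3, 0.0, -1.5, 0.0]]
from tcp [0.5373 0.2948 0.1221] to [0.5533 0.295  0.1282]
[[3.1, -0.0, -0.2, 0.0, -1.4, 0.0]]
from tcp [0.5373 0.2948 0.1221] to [0.5563 0.295  0.1287]
[[3.0, -0.0, -0.2, 0.0, -1.5, 0.0]]
from tcp [0.5373 0.2948 0.1221] to [0.5594 0.295  0.129 ]
[[3.1, -0.0, -0.1, 0.0, -1.5, 0.0]]
from tcp [0.5373 0.2948 0.1221] to [0.5624 0.295  0.1292]
[[3.1, -0.0, -0.0, 0.0, -1.4, 0.0]]
from tcp [0.5373 0.2948 0.1221] to [0.5685 0.295  0.1293]
[[6.0, -0.0, 0.1, 0.0, -1.5, 0.0]]
```

Request:
{"method": "carry_out", "body": {
  "moves": [
    [1.8,0,-1.4,0,-1.7,0],
    [3,0,-0.4,0,-1.5,0],
    [3,0,-0.4,0,-1.5,0],
    [3,0,-0.3,0,-1.5,0],
    [3,0,-0.3,0,-1.5,0]
  ]
}}

```text
time_s: 4.52
tcp_pos: [0.548, 0.2943, 0.1261]
orientation: [-0.001, 0.998, 0.0, 0.061]
wrist_force: [-0.9, -0.8, 0.3]
width: 0.017
```

Request:
{"method": "carry_out", "body": {
  "moves": [
    [3,0,-0.2,0,-1.4,0],
    [3,0,-0.2,0,-1.5,0],
    [3,0,-0.1,0,-1.5,0],
    [3,0,0,0,-1.4,0],
    [3,0,0,0,-1.5,0]
  ]
}}

```text
time_s: 4.93
tcp_pos: [0.563, 0.2943, 0.1278]
orientation: [-0.001, 1.0, 0.0, -0.002]
wrist_force: [-1.2, 0.1, 0.1]
width: 0.0168
```

Request:
{"method": "carry_out", "body": {
  "moves": [
    [0,0,0,0,0,0],
    [0,0,0,0,0,0],
    [1,0,0,0,0,0],
    [1,0,0,0,0,0],
    [1,0,0,0,0,0]
  ]
}}

```text
time_s: 5.35
tcp_pos: [0.5661, 0.2943, 0.1277]
orientation: [-0.001, 1.0, 0.0, -0.002]
wrist_force: [0.0, -0.5, -0.5]
width: 0.0169
```

```bash
python3 - <<'E'
from h import *; import pickle
p,A,s=pose();print(p,s['width'],s['wrist_force'],s['torque'],'grasp pt',p-.011*A[:,2], 'tilt',np.degrees(np.arctan2(A[0,2],-A[2,2])))
c=cap('scene');t=cap('wrist');pickle.dump(t,open('w4.pkl','wb'))
cv2.imwrite('pics/s4.png',np.hstack([cv2.resize(c['im'][150:320,330:500],(400,400)),cv2.resize(t['im'],(400,300))[:, :] if 0 else cv2.copyMakeBorder(cv2.resize(t['im'],(400,300)),0,100,0,0,0)]))
E
```

```text
[0.56608573 0.29425152 0.12766623] 0.016938605783484932 [ 0.018078   -0.53646181 -0.51373125] [-0.05057346  0.1070374   0.04356136] grasp pt [0.566123   0.2942365  0.13866615] tilt -0.1941226189311315
```

View pics/s4.png

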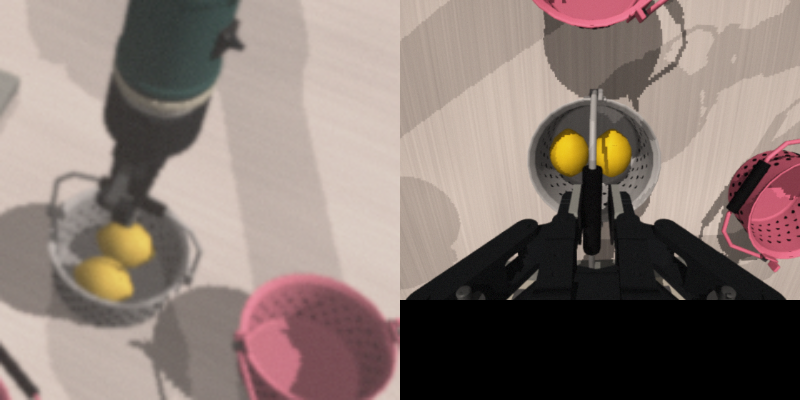

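The handle is essentially upright in the wrist view, with the sleeve centred between the pads above the basket. I push 3 mm more to seat it against the stops, then close.

Request:
{"method": "carry_out", "body": {
  "moves": [
    [1,0,0,0,0,0],
    [1,0,0,0,0,0],
    [1,0,0,0,0,0],
    [0,0,0,0,0,0],
    [0,0,0,0,0,0]
  ]
}}

```text
time_s: 5.87
tcp_pos: [0.5697, 0.2943, 0.1278]
orientation: [-0.001, 1.0, 0.0, -0.002]
wrist_force: [-1.8, -0.3, 0.6]
width: 0.0173
```

Request:
{"method": "carry_out", "body": {
  "moves": [
    [0,0,0,0,0,0],
    [0,0,0,0,0,0],
    [0,0,0,0,0,0],
    [0,0,0,0,0,0],
    [0,0,0,0,0,0]
  ],
  "grip": 1,
  "squeeze": 60
}}

```text
time_s: 6.28
tcp_pos: [0.5697, 0.2943, 0.1279]
orientation: [-0.001, 1.0, 0.0, -0.002]
wrist_force: [-2.4, -0.1, 2.7]
width: 0.0101
```

```bash
python3 - <<'E'
from h import *; import pickle
p,A,s=pose();print(p,s['width'],s['wrist_force'],s['torque'])
c=cap('wrist');pickle.dump(c,open('w5.pkl','wb'))
# rim circle in wrist view vs expected centre
for nm in('w4.pkl','w5.pkl'):
    c=pickle.load(open(nm,'rb'))
    X=[[.5655+.064*np.cos(a),.2945+.064*np.sin(a),.065] for a in np.linspace(0,6.28,60)]
    im=c['im'].copy()
    for u in proj(c,X): cv2.circle(im,tuple(int(v) for v in u),1,(0,255,0),-1)
    cv2.imwrite('pics/'+nm[:2]+'o.png',im[60:340,100:460])
cv2.imwrite('pics/o5.png',np.hstack([cv2.imread('pics/w4o.png'),cv2.imread('pics/w5o.png')]))
E
```

```text
[0.56969924 0.29429451 0.12789148] 0.010137618896666067 [-2.42299484 -0.13856307  2.70964994] [-0.11132194  0.50457938 -0.03931744]
```

View pics/o5.png

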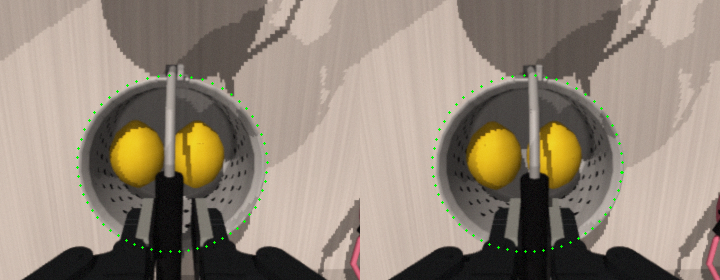

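The jaws hold the sleeve (width 10 mm) and the rim overlay agrees within about 2 mm. The -2.4 N in x shows the handle pressing on its stops with the basket still standing. I relax 1 mm and lift.

Request:
{"method": "carry_out", "body": {
  "moves": [
    [-1,0,0,0,0,0],
    [0,0,-2,0,0,0],
    [0,0,-4,0,0,0],
    [0,0,-7,0,0,0],
    [0,0,-10,0,0,0]
  ]
}}

```text
time_s: 6.75
tcp_pos: [0.5679, 0.2936, 0.1495]
orientation: [-0.0, 1.0, 0.0, -0.003]
wrist_force: [-0.6, 0.7, -4.5]
width: 0.0102
```

Request:
{"method": "carry_out", "body": {
  "moves": [
    [0,0,-12,0,0,0],
    [0,0,-12,0,0,0],
    [0,0,-12,0,0,0],
    [0,0,-10,0,0,0],
    [0,0,-8,0,0,0]
  ]
}}

```text
time_s: 7.17
tcp_pos: [0.5697, 0.2945, 0.2073]
orientation: [-0.001, 1.0, 0.0, -0.0]
wrist_force: [0.3, 0.3, -4.7]
width: 0.0104
```

Request:
{"method": "carry_out", "body": {
  "moves": [
    [0,0,-5,0,0,0],
    [0,0,-2,0,0,0],
    [0,0,0,0,0,0],
    [0,0,0,0,0,0],
    [0,0,0,0,0,0]
  ]
}}

```text
time_s: 7.58
tcp_pos: [0.5684, 0.2939, 0.2107]
orientation: [-0.0, 1.0, 0.0, -0.002]
wrist_force: [-0.0, -0.3, -4.2]
width: 0.0102
```

```bash
python3 - <<'E'
from h import *; import pickle
p,A,s=pose();print(p,s['width'],s['wrist_force'],s['torque'],s['qpos'].round(2))
c=cap('scene');t=cap('wrist');pickle.dump(t,open('w6.pkl','wb'))
cv2.imwrite('pics/s6.png',np.hstack([cv2.resize(c['im'][100:300,300:500],(400,400)),cv2.copyMakeBorder(cv2.resize(t['im'],(400,300)),0,100,0,0,0)]))
E
```

```text
[0.56840061 0.29388942 0.21069798] 0.01019124497487846 [-0.04438645 -0.30086354 -4.16762129] [ 0.02918162 -0.06156462 -0.01952192] [0.44 0.22 1.71 0.   1.21 0.44]
```

View pics/s6.png

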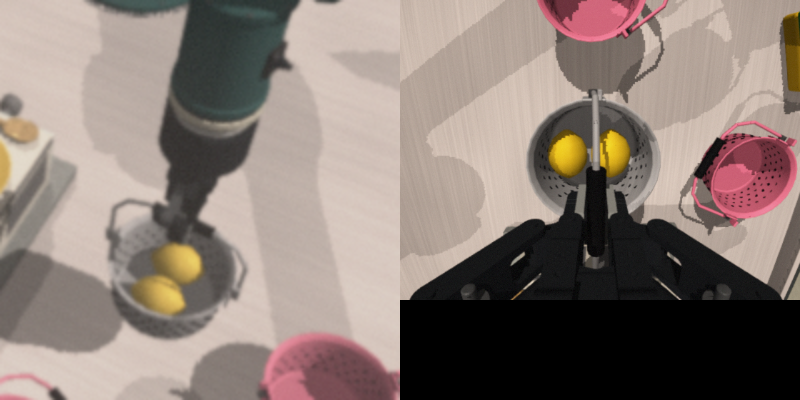

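Lifted cleanly: -4.2 N load, basket level, both lemons in. I raise the underside to about 0.225 m, above the 0.190 m tallest item.

Request:
{"method": "carry_out", "body": {
  "moves": [
    [0,0,-6,0,0,0],
    [0,0,-13,0,0,0],
    [0,0,-18,0,0,0],
    [0,0,-20,0,0,0],
    [0,0,-20,0,0,0]
  ]
}}

```text
time_s: 8.1
tcp_pos: [0.5693, 0.294, 0.2907]
orientation: [-0.001, 1.0, 0.0, -0.001]
wrist_force: [0.5, -0.1, -4.2]
width: 0.0099
```

Request:
{"method": "carry_out", "body": {
  "moves": [
    [0,0,-20,0,0,0],
    [0,0,-20,0,0,0],
    [0,0,-15,0,0,0],
    [0,0,-8,0,0,0],
    [0,0,-3,0,0,0]
  ]
}}

```text
time_s: 8.52
tcp_pos: [0.5703, 0.2943, 0.3583]
orientation: [-0.002, 1.0, 0.0, 0.001]
wrist_force: [0.2, 1.0, -4.2]
width: 0.0102
```

Request:
{"method": "carry_out", "body": {
  "moves": [
    [0,4,0,0,0,0],
    [0,8,0,0,0,0],
    [0,12,0,0,0,0],
    [0,16,0,0,0,0],
    [0,18,0,0,0,0]
  ]
}}

```text
time_s: 8.93
tcp_pos: [0.5689, 0.2342, 0.3532]
orientation: [-0.0, 1.0, 0.0, -0.003]
wrist_force: [0.9, -0.8, -4.0]
width: 0.0099
```

```bash
python3 - <<'E'
from h import *
p,A,s=pose();print(p,A.round(3),s['width'],s['wrist_force'])
plan([.543,-.309,.366],0,0,30)
E
```

```text
[0.56886732 0.23420145 0.35316776] [[ 1.     0.001 -0.005]
 [ 0.001 -1.     0.   ]
 [-0.005 -0.    -1.   ]] 0.009931098733096342 [ 0.90861531 -0.84354595 -3.99089924]
from tcp [0.5689 0.2342 0.3532] to [ 0.543 -0.309  0.355]
[[-0.9, 18.1, -0.1, -0.0, 0.0, 0.0], [-0.9, 18.1, -0.1, -0.0, 0.0, 0.0], [-0.9, 18.1, -0.1, -0.0, 0.0, 0.0], [-0.9, 18.1, -0.1, -0.0, 0.0, 0.0], [-0.9, 18.1, -0.1, -0.0, 0.0, 0.0]]
[[-0.9, 18.1, -0.1, -0.0, 0.0, 0.0], [-0.9, 18.1, -0.1, -0.0, 0.0, 0.0], [-0.9, 18.1, -0.1, -0.0, 0.0, 0.0], [-0.9, 18.1, -0.1, -0.0, 0.0, 0.0], [-0.9, 18.1, -0.0, -0.0, 0.0, 0.0]]
[[-0.9, 18.1, -0.1, -0.0, 0.0, 0.0], [-0.9, 18.1, -0.0, -0.0, 0.0, 0.0], [-0.9, 18.1, -0.1, -0.0, 0.0, 0.0], [-0.9, 18.1, -0.0, -0.0, 0.0, 0.0], [-0.9, 18.1, -0.1, -0.0, 0.0, 0.0]]
[[-0.8, 18.1, -0.0, -0.0, 0.0, 0.0], [-0.9, 18.1, -0.1, -0.0, 0.0, 0.0], [-0.8, 18.1, -0.0, -0.0, 0.0, 0.0], [-0.9, 18.1, -0.1, -0.0, 0.0, 0.0], [-0.8, 18.1, -0.0, -0.0, 0.0, 0.0]]
[[-0.9, 18.1, -0.1, -0.0, 0.0, 0.0], [-0.8, 18.1, -0.0, -0.0, 0.0, 0.0], [-0.9, 18.1, -0.1, -0.0, 0.0, 0.0], [-0.8, 18.1, -0.0, -0.0, 0.0, 0.0], [-0.9, 18.1, -0.1, -0.0, 0.1, 0.0]]
[[-0.8, 18.1, -0.0, -0.0, 0.0, 0.0], [-0.9, 18.1, -0.1, -0.0, 0.1, 0.0], [-0.8, 18.2, -0.0, -0.0, 0.0, 0.0], [-0.9, 18.1, -0.1, -0.0, 0.1, 0.0], [-0.8, 18.2, -0.0, -0.0, 0.0, 0.0]]
```

Request:
{"method": "carry_out", "body": {
  "moves": [
    [-1,18,0,0,0,0],
    [-1,18,0,0,0,0],
    [-1,18,0,0,0,0],
    [-1,18,0,0,0,0],
    [-1,18,0,0,0,0]
  ]
}}

```text
time_s: 9.35
tcp_pos: [0.5637, 0.1432, 0.3536]
orientation: [-0.0, 1.0, -0.0, -0.002]
wrist_force: [0.1, 0.5, -5.1]
width: 0.0099
```

Request:
{"method": "carry_out", "body": {
  "moves": [
    [-1,18,0,0,0,0],
    [-1,18,0,0,0,0],
    [-1,18,0,0,0,0],
    [-1,18,0,0,0,0],
    [-1,18,0,0,0,0]
  ]
}}

```text
time_s: 9.77
tcp_pos: [0.5584, 0.0533, 0.3535]
orientation: [-0.0, 1.0, -0.0, -0.002]
wrist_force: [0.1, -0.7, -4.3]
width: 0.0103
```

Request:
{"method": "carry_out", "body": {
  "moves": [
    [-1,18,0,0,0,0],
    [-1,18,0,0,0,0],
    [-1,18,0,0,0,0],
    [-1,18,0,0,0,0],
    [-1,18,0,0,0,0]
  ]
}}

```text
time_s: 10.18
tcp_pos: [0.5532, -0.0365, 0.3534]
orientation: [-0.001, 1.0, -0.0, -0.002]
wrist_force: [1.0, 1.2, -4.7]
width: 0.0103
```

Request:
{"method": "carry_out", "body": {
  "moves": [
    [-1,18,0,0,0,0],
    [-1,18,0,0,0,0],
    [-1,18,0,0,0,0],
    [-1,18,0,0,0,0],
    [-1,18,0,0,0,0]
  ]
}}

```text
time_s: 10.6
tcp_pos: [0.548, -0.1263, 0.3532]
orientation: [-0.001, 1.0, -0.0, -0.002]
wrist_force: [0.0, -0.1, -5.0]
width: 0.0101
```

Request:
{"method": "carry_out", "body": {
  "moves": [
    [-1,18,0,0,0,0],
    [-1,18,0,0,0,0],
    [-1,18,0,0,0,0],
    [-1,18,0,0,0,0],
    [-1,18,0,0,0,0]
  ]
}}

```text
time_s: 11.02
tcp_pos: [0.5428, -0.2161, 0.353]
orientation: [-0.001, 1.0, -0.0, -0.003]
wrist_force: [0.3, 0.2, -4.4]
width: 0.01
```

Request:
{"method": "carry_out", "body": {
  "moves": [
    [0,17,0,0,0,0],
    [0,14,0,0,0,0],
    [0,11,0,0,0,0],
    [0,7,0,0,0,0],
    [0,4,0,0,0,0]
  ]
}}

```text
time_s: 11.43
tcp_pos: [0.5441, -0.2682, 0.3535]
orientation: [-0.001, 1.0, -0.0, -0.002]
wrist_force: [0.4, 0.3, -5.0]
width: 0.01
```

Request:
{"method": "carry_out", "body": {
  "moves": [
    [0,2,0,0,0,0],
    [0,0,0,0,0,0],
    [0,0,0,0,0,0],
    [0,0,0,0,0,0],
    [0,0,0,0,0,0]
  ]
}}

```text
time_s: 11.85
tcp_pos: [0.5447, -0.2684, 0.354]
orientation: [-0.001, 1.0, 0.001, -0.002]
wrist_force: [0.0, -0.0, -5.4]
width: 0.01
```

```bash
python3 - <<'E'
from h import *; import pickle
p,A,s=pose();print(p,A.round(3),s['width'],s['wrist_force'])
c=cap('wrist');t=cap('top');sc=cap('scene');pickle.dump((c,t,sc),open('c7.pkl','wb'))
b=cv2.resize(sc['im'],(400,300));a=cv2.resize(c['im'],(400,300))
cv2.imwrite('pics/s7.png',np.vstack([np.hstack([a,b]),np.hstack([cv2.resize(t['im'],(400,300)),cv2.resize(t['im'][170:320,340:540],(400,300))])]))
E
```

```text
[ 0.54474164 -0.26842     0.35400504] [[ 1.     0.001 -0.003]
 [ 0.001 -1.     0.002]
 [-0.003 -0.002 -1.   ]] 0.010022558780276854 [ 0.01458864 -0.01404853 -5.40894733]
```

View pics/s7.png

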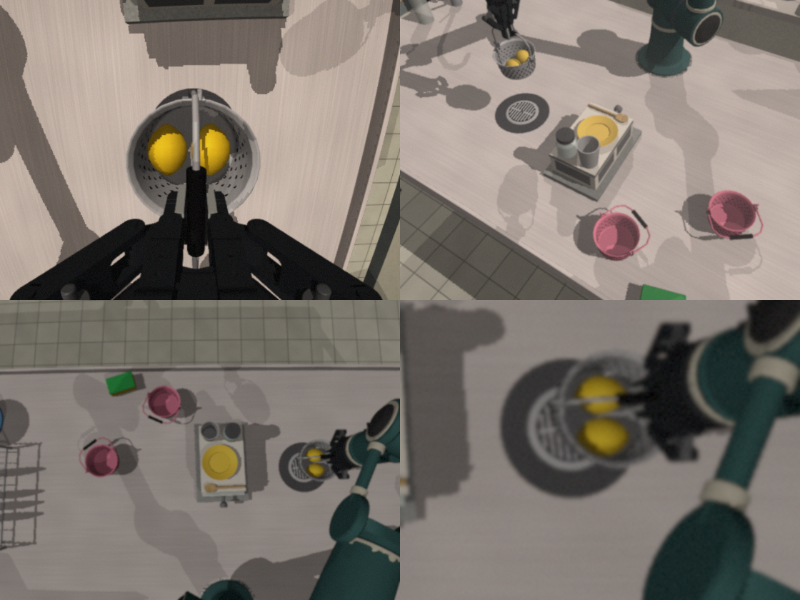

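The basket has crossed the unit with nothing disturbed, both lemons in, and hangs level about 4 cm short of the drain centre. I move over the drain and partway down (underside about 60 mm up), then check.

Request:
{"method": "carry_out", "body": {
  "moves": [
    [0,5,3,0,0,0],
    [0,9,8,0,0,0],
    [0,11,14,0,0,0],
    [-0.5,10,17,0,0,0],
    [-0.5,6,18,0,0,0]
  ]
}}

```text
time_s: 12.42
tcp_pos: [0.543, -0.3122, 0.2921]
orientation: [-0.0, 1.0, -0.0, -0.002]
wrist_force: [0.2, -1.1, -4.7]
width: 0.0099
```

Request:
{"method": "carry_out", "body": {
  "moves": [
    [0,0,18,0,0,0],
    [0,0,18,0,0,0],
    [0,0,18,0,0,0],
    [0,0,18,0,0,0],
    [0,0,14,0,0,0]
  ]
}}

```text
time_s: 12.83
tcp_pos: [0.5415, -0.3104, 0.204]
orientation: [-0.002, 1.0, -0.0, -0.003]
wrist_force: [-0.2, -0.6, -5.8]
width: 0.0099
```

Request:
{"method": "carry_out", "body": {
  "moves": [
    [0,0,10,0,0,0],
    [0,0,7,0,0,0],
    [0,0,3,0,0,0],
    [0,0,0,0,0,0],
    [0,0,0,0,0,0]
  ]
}}

```text
time_s: 13.25
tcp_pos: [0.5436, -0.3102, 0.1886]
orientation: [-0.0, 1.0, 0.0, -0.001]
wrist_force: [-0.2, -0.5, -5.2]
width: 0.0103
```

```bash
cat > ov.py <<'E'
from h import *; import pickle,sys
p,A,s=pose();print(p,A[:,2].round(3),s['width'],s['wrist_force'],s['torque'])
c,t,sc=cap('wrist'),cap('top'),cap('scene');pickle.dump((c,t,sc,p),open(sys.argv[1],'wb'))
ang=np.linspace(0,2*np.pi,72)
def circ(im,c,x,y,z,r,col):
    for u in proj(c,[[x+r*np.cos(a),y+r*np.sin(a),z] for a in ang]): 
        im[tuple(np.clip((u[::-1]).round().astype(int),0,[419,559]))]=col
B=[p[0]-float(sys.argv[2])/1000,p[1]]; zb=p[2]-.128
out=[]
for cam,box in((t,(375,190,475,290)),(sc,(110,80,230,200)),(c,(130,80,430,380))):
    im=cam['im'].copy()
    circ(im,cam,*B,zb+.065,.064,(0,255,0)); circ(im,cam,*B,zb,.05,(255,255,0))
    circ(im,cam,.5404,-.3094,.001,.1,(0,0,255))
    out.append(cv2.resize(im[box[1]:box[3],box[0]:box[2]],(400,400),interpolation=0))
im=t['im']*0
o0=[]
for nm,box in(('top0.pkl',(375,190,475,290)),('scene0.pkl',(110,95,230,215))):
    q=pickle.load(open(nm,'rb')); im=q['im'].copy(); circ(im,q,.5404,-.3094,.001,.1,(0,0,255)); circ(im,q,.5404,-.3094,.004,.06,(0,255,0))
    o0.append(cv2.resize(im[box[1]:box[3],box[0]:box[2]],(240,240),interpolation=0))
o=np.zeros((600,800,3),np.uint8); o[:360,:360]=cv2.resize(out[0],(360,360));o[:360,380:740]=cv2.resize(out[1],(360,360)); o[360:,:240]=o0[0];o[360:,250:490]=o0[1];o[360:,500:740]=cv2.resize(out[2],(240,240))
cv2.imwrite('pics/'+sys.argv[3],o)
E
python3 ov.py c8.pkl 3 o8.png
```

```text
[ 0.54355287 -0.31017732  0.18860282] [-0.002  0.001 -1.   ] 0.010252240697451209 [-0.21088509 -0.49496038 -5.16230293] [ 0.00403757 -0.06934986  0.04142065]
```

View pics/o8.png

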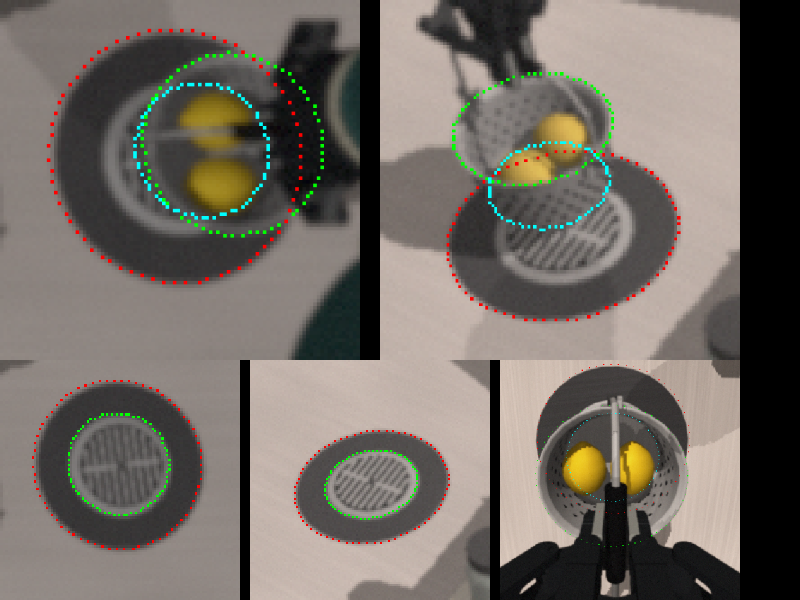

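The overlays show the predicted rim and foot matching the basket, and the disc matching the drain, in all three cameras within 2–3 mm; the basket is centred. I lower it 38 mm slowly, to about 16 mm clear.

Request:
{"method": "carry_out", "body": {
  "moves": [
    [0,0,3,0,0,0],
    [0,0,6,0,0,0],
    [0,0,6,0,0,0],
    [0,0,6,0,0,0],
    [0,0,6,0,0,0]
  ]
}}

```text
time_s: 13.82
tcp_pos: [0.5426, -0.3095, 0.1597]
orientation: [-0.001, 1.0, 0.0, -0.002]
wrist_force: [-0.2, 0.9, -5.5]
width: 0.0101
```

Request:
{"method": "carry_out", "body": {
  "moves": [
    [0,0,4,0,0,0],
    [0,0,3,0,0,0],
    [0,0,2,0,0,0],
    [0,0,1,0,0,0],
    [0,0,0,0,0,0]
  ]
}}

```text
time_s: 14.23
tcp_pos: [0.5429, -0.3098, 0.1506]
orientation: [-0.001, 1.0, 0.0, -0.002]
wrist_force: [0.2, -0.1, -4.3]
width: 0.0101
```

Request:
{"method": "carry_out", "body": {
  "moves": [
    [0,0,0,0,0,0],
    [0,0,0,0,0,0],
    [0,0,0,0,0,0],
    [0,0,0,0,0,0],
    [0,0,0,0,0,0]
  ]
}}

```text
time_s: 14.65
tcp_pos: [0.543, -0.3098, 0.1511]
orientation: [-0.001, 1.0, 0.0, -0.001]
wrist_force: [-0.6, -0.1, -5.6]
width: 0.0103
```

```bash
python3 ov.py c9.pkl 3 o9.png
```

```text
[ 0.54304587 -0.309818    0.15105961] [-0.003  0.001 -1.   ] 0.010329239000145901 [-0.55874865 -0.09517497 -5.64955135] [-0.0122181  -0.10758805  0.01651746]
```

View pics/o9.png

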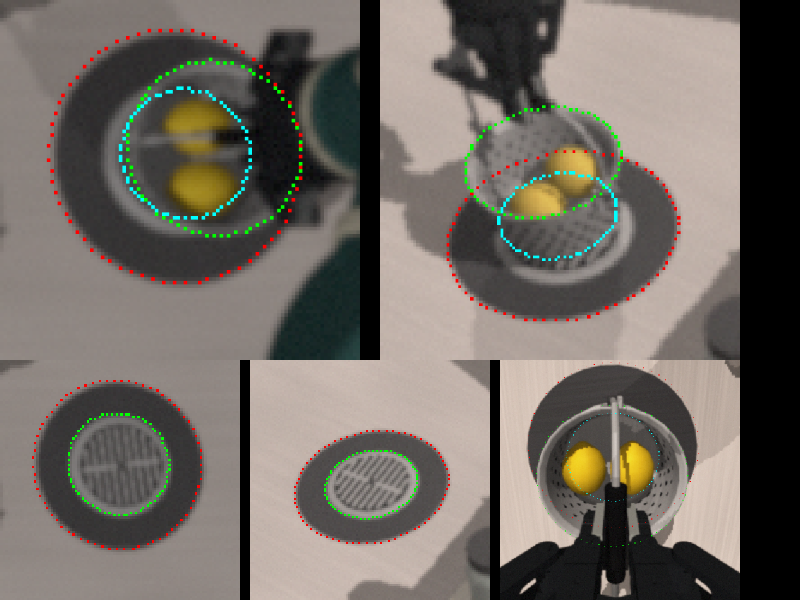

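The wrist view shows the basket (538–688) and drain disc (528–697) concentric and level. The load of about 5 N still hangs from the fingers, with no upward contact. Handing in.

```bash
python3 -c "
from station import manip; print(manip.sign_off())"
```

```text
the job is handed in; nothing more can be done
None
```

I swung the steel basket's handle upright with the sleeve loosely caged between the fingers, the basket staying on the bench. I then gripped it at 60 N, lifted it, and carried it over the drawer unit with the underside about 0.225 m up. It is still held by its handle over the drain, and the job was handed in at about 15 s of the 67 s allowed; no verdict was given.

Last checks:
- **Position:** the TCP is at (0.543, -0.310, 0.151). That puts the underside about 17 mm above the grate, worked out from the arm's height rather than measured directly. It is centred to within about 3 mm.
- **Load:** the roughly 5 N load still hangs from the fingers, with no sign of contact with the drain. The basket is level, with both lemons in it.
- **Other items:** the plate, spoon, tumbler, jar and drawer looked unmoved in the pictures taken just after the crossing. I did not measure them against their start positions.
- **Disagreements:** the top camera places things about 3–5 mm from where the scene camera does, so I used the average, and the wrist view agreed with it. My first ear readings from the wrist view were about 12 mm off in x; I discarded them in favour of the top-view ears and the handle length.

I viewed 12 pictures, two past the budget, using the extra ones to check the final placing.

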